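Lift the hot jam jar with the self-closing tongs

TASK

The jam jar on the chopping board is hot: without touching it with the gripper, squeeze the red handles of the self-closing tongs so that they open, take them off their stand, place them around two flat sides of the jar and let go so that they clamp it. Then take the tongs by the black knob on top, lift the jar clear of the board and set it down gently, upright, in the middle of the round blue trivet. Leave the tongs clamped on the jar, and do not disturb the tea box and the salt shaker.

Things in the scene. Friction and masses are not known exactly. Their poses are not given: they have to be found in the camera images.
- tongs: Self-closing jar tongs, upright, jaws down, 0.19 kg, 199 mm tall; start clamped on their stand's block. Origin: centre line, level with the pads' lower edge; z up, jaws at +y and -y. Two arms, hinged 104 mm up, geared together. Jaw: black rubber pad, 36 mm wide along x, height 0 to 34 mm, sprung shut with about 10 N. A bridge closes the gap between the jaws above 97 mm.
- tongs_squeeze (a point): Midway between the two red handle paddles, 160 mm above the tongs' origin, axes alike. Paddles: 30 mm wide along x, 143 to 178 mm above the origin, 66 mm over their outer faces on the stand. Squeezed together along y (16 to 19 N each) they open the jaws: at the stop the paddles are 44 mm over the outside, the pads 97 mm apart and the jaws 125 mm over the outside.
- tongs_knob (a point): Centre of the black knob on the fixed middle stem of the tongs, 187 mm above the tongs' origin, axes alike; knob 26 mm along x, 18 mm along y, 24 mm high. Gripped across x, it carries the tongs without opening them.
- tongs_left (a joint): Opening of the tongs' arms, rad: 0 clamped on the stand (pads 64 mm apart), 0.2 fully squeezed open, about 0.02 clamped on two flats of the jar, -0.1 closed on nothing. Each 0.01 rad moves each pad 0.87 mm.
- jar: Hot jam jar, reddish contents, round yellow lid, 0.3 kg, 110 mm tall, loose, on the chopping board. Origin: centre of its base; z up. Square body, rounded corners: 68 mm across the flats (normals along its x and y; each flat 39 mm wide, 4 to 80 mm high), 82 mm across corners, narrowing above 80 mm to the 66 mm lid.
- trivet: Round blue silicone trivet, 150 mm across, 10 mm thick, fixed. Origin: centre of its underside.
- stand: Fixed tongs stand: dark base 90 x 110 x 14 mm with a light wooden block 50 x 64 mm, its top at 62 mm, which the jaws clamp along y; the tongs' origin starts 14 mm above the stand's origin (centre of the underside), axes alike.
- board: Wooden chopping board, 230 (x) x 340 (y) x 21 mm, fixed. Origin: centre of its underside.
- tea_box: Pale green box of tea, 73 x 132 x 86 mm high, loose, at the left; origin: centre of its base. Leave alone.
- salt: Glass salt shaker with grey top, 44 mm across, 90 mm high, loose, at the right; origin: centre of its base. Leave alone.
Not all that is in view belongs to the job. Leave any orange look-alike of the tongs alone.

How it is judged (in metres and radians):
On the way, in this order (a step that is already met when the one before it is completed fails the run):
1. the tongs are clamped on two sides of the jar, which still stands on the board, and the gripper has let go of them (value of joint tongs_left between 0.008 and 0.06 rad and x of jar in the frame of tongs between -0.015 and 0.015 m and y of jar in the frame of tongs between -0.015 and 0.015 m and z of jar in the frame of tongs between -0.065 and -0.005 m and contact force between the fingers and tongs below 0.5 N and z of jar in the frame of board below 0.026 m and angle between jar's own z axis and vertical below 0.1 rad), for 0.3 s.
2. the jar, clamped in the tongs, is lifted clear of the board (value of joint tongs_left between 0.008 and 0.06 rad and x of jar in the frame of tongs between -0.015 and 0.015 m and y of jar in the frame of tongs between -0.015 and 0.015 m and z of jar in the frame of tongs between -0.065 and -0.005 m and z of jar in the frame of board above 0.036 m and contact force between the fingers and tongs above 1 N), for 0.2 s.
At the end, for the whole second after the job is handed in: Jar at rest, upright (0.1 rad), on the trivet, centre within 30 mm of its centre; tongs still clamped on two of its flat sides (joint 0.008 to 0.06 rad), jar's axis within 15 mm of the tongs' centre line along x and y, lower pad edge 5 to 65 mm above the jar's base (value of joint tongs_left between 0.008 and 0.06 rad and x of jar in the frame of tongs between -0.015 and 0.015 m and y of jar in the frame of tongs between -0.015 and 0.015 m and z of jar in the frame of tongs between -0.065 and -0.005 m and horizontal distance between jar and trivet below 0.03 m and z of jar in the frame of trivet between 0.006 and 0.014 m and angle between jar's own z axis and vertical below 0.1 rad and linear speed of jar below 0.02 m/s); the robot touches nothing.
It fails at once if the gripper touches the hot jar (contact force between the fingers and jar above 1 N).
It fails at once if the jar is tipped by more than 0.4 rad (angle between jar's own z axis and vertical above 0.4 rad).
It fails at once if the jar is dropped or banged on the trivet (more than 60 N) (contact force between jar and trivet above 60 N).
It fails at once if the tea box is moved by more than 30 mm (distance of tea_box from where it was at the start of the episode above 0.03 m).
It fails at once if the salt shaker is moved by more than 30 mm (distance of salt from where it was at the start of the episode above 0.03 m).
It also fails if it takes over 54 s, if anything falls off the work surface, if the arm or the gripper's body presses on something with over 40 N, if the wrist force passes 120 N, or if a joint passes its speed limit or range.

ROBOT

A 6-joint arm with a two-finger parallel gripper is mounted at the origin on a cart in front of the work surface, level with it; the furniture and walls round the work are solid. World frame = base frame: x ahead of the robot, y to its left, z up, the work surface at z = 0. Lengths are in m, angles in degrees, forces in N, time in s.
With the tool pointing down it reaches from about 0.3 to 0.75 m from the base axis. Payload 8.5 kg.
Tool frame: the origin (TCP) lies on the centre line of the jaws, within the pads' length; the fingertips stand 25 mm ahead of it and the grasp point (between the pads) lies 6 mm ahead of it; z points along the fingers, y is the line along which they close (so a half turn about z gives the same grasp; the last joint's range is limited). The gripper opens to 85 mm and grips with 20 to 120 N. Pads are 22 mm wide; open, the fingers measure 114 mm over their backs; the gripper's body (76 mm by 85 mm) begins 54 mm behind the grasp point. The pads swing forward as they close: fully open they stand 13 mm farther back than shut.
Start: joints at [-12.336, 21.807, 74.336, -0, 83.858, -12.336], TCP at [0.55, 0, 0.235] pointing down, gripper open.
Joint ranges: [-178.18, 178.18], [-50.72, 133.34], [12.68, 142.11], [-81.47, 261.47], [9.98, 163.14], [-165.26, 165.26]. Speed limits (degrees/s): [136.94, 136.94, 180, 180, 180, 180].

INTERFACE

Orientations are given as a 3x3 rotation matrix whose columns are the frame's x, y, z axes.
In Python, from rig import telemetry, optics, env gives the robot as it stands.
- The arm moves only by the tool send_rows, never from a script. Its argument "deltas" is a list that holds one entry, the list of rows, each a list of 7 numbers: the shift along the tool's x, y, z in m, then the turn, a rotation vector about the tool's x, y, z in rad, then the opening, from -1 (shut) to 1 (fully open), so that 0 is half open. In form: [[[x, y, z, ax, ay, az, grip], ...]]. A call has 1 to 12 rows; each row shifts and turns the commanded pose from where the row before left it, along the tool's axes as they then stand; what a row does not reach is not made up. A row lasts 1/8 s, in which the tool goes at most 62.5 mm and 10.7 degrees, less where a joint would pass 70% of its speed; a pose out of reach is approached as far as the arm can. A call is refused whole if a number of a shift passes 0.0625 or a number of a turn 0.188, either way. A call with a gripper value outside its range is refused whole. The fingers move at their own pace and stop on an object; "squeeze" is the grip in N (left out, the last holds). Time passes only in rows, so rows that do not move let the fingers close. It gives the time, the measured TCP pose, the force, the opening and the grip force at its end, in the units of the state.
- telemetry.observe(): the state, without advancing time (a new reading comes with each control period).
- optics.get_image(name): name is "scene" or "side" or "wrist"; returns a dict with "image" (384x512x3 uint8, red, green, blue), "range_z" (384x512 float32, m along the optical axis (not along the pixel's ray), 0 where there is no reading), "K" (3x3 intrinsics, pixels), "k1" (the pictures are not rectified: a ray, as slopes to the right and down, at radius r is drawn at 1 + k1 r^2 times it, then the intrinsics apply), "rvec" (rotation vector, rad) and "tvec" (3), from world to camera coordinates, as OpenCV has them; the wrist camera has in their place "hand_eye" (4x4, takes a point from camera to tool coordinates, whose origin is the TCP and whose axes are the flange's). Camera axes: x right, y down, z forward; pixel columns grow to the right and rows downward; lengths in m; the calibration is good to about 2 mm. A picture is of the moment at which its call begins: read the wrist's pose just before it.
- env.close_job(): hands the job in; it is judged then, once.
The state is a dict: "time_s": time; "q": joint angles; "qvel": joint speeds; "joint_efforts": joint torques, N m; "position": TCP position; "tool_rot": TCP orientation; "ft_force": force on the tool from outside, world axes, zero at the start; "wrist_torque": the same for the moment, N m; "grip_width": finger opening in m; "gripper_force": force on a finger pad.
Only numpy, scipy, OpenCV 4.12 (cv2) and the standard library are available. Lean on these libraries where they do the work, as an engineer would, in place of code of your own. Each camera call takes 0.05 s, during which the arm holds its last target. There are 200 camera calls.

## Working session

There is one attempt and no reset: what is moved stays moved. The work goes in short steps, Python scripts to look and compute and a tool call to move; the robot and the scene stay as the last step left them, time stands still between calls to the robot, and variables do not carry over. Pictures are saved under pics/ and viewed, at most 10 in all, crops included, and the job is handed in when it is done.

Besides the shell and the picture viewer there is one more tool, called after "Emit:" as name([rows], argument=value, ...), one row to a line, values as JSON. send_rows: Moves the arm, as the interface text tells. Its arguments: {"type":"object","properties":{"deltas":{"type":"array"},"squeeze":{"type":"number"}},"required":["deltas"]}

```bash
mkdir -p pics; cat > h.py <<'E'
import numpy as np, cv2
from rig import telemetry, optics, env
def grab(name):
    s=telemetry.observe(); d=optics.get_image(name); im=d["image"]; z=d["range_z"]
    h,w=z.shape; u,v=np.meshgrid(np.arange(w),np.arange(h))
    K=np.array(d["K"]); k=np.array([d["k1"],0,0,0],float)
    p=cv2.undistortPoints(np.stack([u,v],-1).reshape(-1,1,2).astype(float),K,k).reshape(h,w,2)
    P=np.dstack([p*z[...,None],z])
    if "rvec" in d:
        R=cv2.Rodrigues(np.array(d["rvec"],float))[0]; W=(P-np.array(d["tvec"]).ravel())@R
    else:
        H=np.array(d["hand_eye"]); T=P@H[:3,:3].T+H[:3,3]
        W=T@np.array(s["tool_rot"]).T+np.array(s["position"])
    W[z==0]=np.nan
    return im,W,s
E
python3 - <<'E'
from h import *
ims=[]
for n in ("scene","side"):
    im,W,s=grab(n); np.savez(f"{n}.npz",im=im,W=W); ims.append(im)
    cv2.imwrite(f"pics/{n}0.png",cv2.resize(im[...,::-1],(768,576)))
print(s)
E
```

```text
{'time_s': 0.05, 'q': array([-1.23360836e+01,  2.18430315e+01,  7.43837204e+01,  2.51507103e-04,
        8.38588882e+01, -1.23352523e+01]), 'qvel': array([-0.07065404,  0.03972408, -0.10465544, -0.00866551,  0.16017167,
       -0.04315872]), 'joint_efforts': array([ 4.97615823e-03, -4.49694228e+01, -2.31961209e+01, -1.32675173e-04,
        3.53288269e-03, -5.22844914e-05]), 'position': array([5.49719464e-01, 5.72510299e-05, 2.33998729e-01]), 'tool_rot': array([[ 1.52173119e-05,  9.99998935e-01, -1.45925771e-03],
       [ 9.99999948e-01, -1.47451109e-05,  3.23600051e-04],
       [ 3.23578189e-04, -1.45926256e-03, -9.99998883e-01]]), 'ft_force': array([-0.14472422,  0.1239395 , -0.11325613]), 'wrist_torque': array([-0.01839635,  0.07658928,  0.02861096]), 'gripper_force': 0.0, 'grip_width': 0.08545498496247063}
```

View pics/scene0.png

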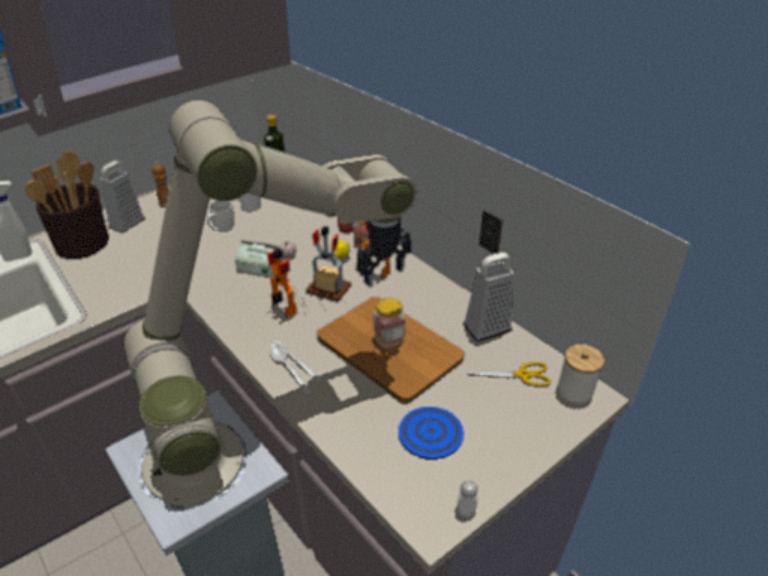

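View pics/side0.png

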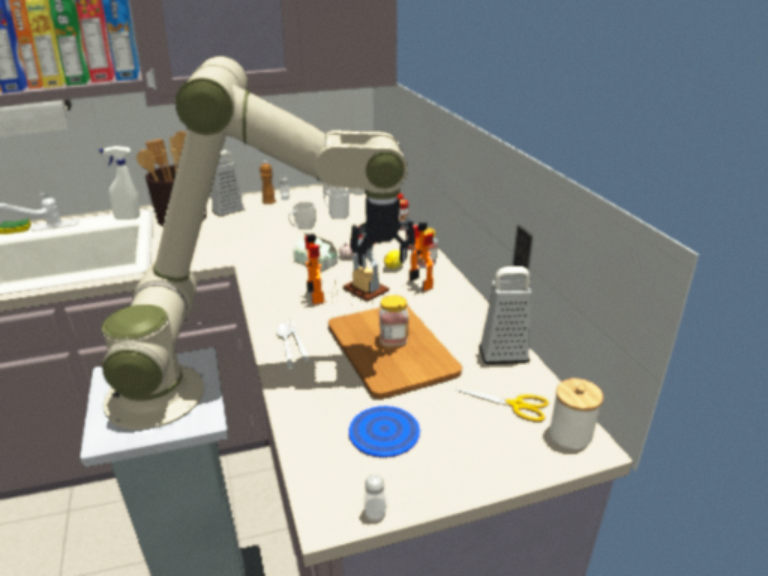

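The scene view shows the real tongs on their stand at about (328,265). Orange look-alikes stand at (282,280) and behind at (385,262). The jar is at (389,322), the trivet at (431,432), the salt at (467,500) and the tea box at (258,258). Next I'll localise them from depth.

```bash
python3 - <<'E'
from h import *
A=[];C=[]
for n in ("scene","side"):
    d=np.load(n+".npz"); W=d["W"]; im=d["im"]; hsv=cv2.cvtColor(im,cv2.COLOR_RGB2HSV)
    H,S,V=[hsv[...,i].astype(int) for i in range(3)]
    x,y,z=W[...,0],W[...,1],W[...,2]
    reg=(x>.2)&(x<1)&(y>-.7)&(y<.8)&(z<.4)
    def rep(nm,m):
        p=W[m&reg]
        if len(p)>5: print(n,nm,len(p),np.percentile(p,[2,50,98],axis=0).round(3).tolist())
    b=(H>105)&(H<125)&(S>150)&(z<.03)&(z>-.01)
    rep("blue",b)
    p=W[b&reg][:,:2].astype(np.float32); print(" circ",cv2.minEnclosingCircle(p))
    lid=(H>20)&(H<33)&(S>130)&(z>.11)&(x<.75)&(y<.15)&(y>-.2)
    rep("lid",lid); 
    bd=(H>5)&(H<20)&(S>120)&(z>.012)&(z<.03); p=W[bd&reg][:,:2].astype(np.float32)
    print(" board",cv2.minAreaRect(p))
    rep("red",((H<4)|(H>175))&(S>170)&(z>.1))
    rep("orange",(H>=5)&(H<14)&(S>190)&(z>.05))
    rep("salt",(z>.02)&(y<-.35)&(x<.7))
    A.append(W[reg]);C.append(im[reg])
A=np.vstack(A);C=np.vstack(C)
# top-down max-height colour map; x up, y left. 600 px/m
sc=900; m=np.zeros((600,800,3),np.uint8)+40
o=np.argsort(A[:,2]); a=A[o];c=C[o]
r=((0.95-a[:,0])*sc).astype(int); q=((0.6-a[:,1])*sc*0.75).astype(int); r=(r*.9).astype(int)
for i in range(len(a)):
    if 0<=r[i]<600 and 0<=q[i]<800: m[r[i]:r[i]+4,q[i]:q[i]+4]=c[i][::-1]
cv2.imwrite("pics/top.png",m)
E
```

```text
scene blue 891 [[0.395, -0.34, 0.005], [0.459, -0.274, 0.01], [0.529, -0.206, 0.015]]
 circ ((0.4478182792663574, 0.004650145769119263), 0.3491017818450928)
scene lid 156 [[0.553, -0.012, 0.122], [0.577, 0.015, 0.131], [0.607, 0.043, 0.136]]
 board ((0.5911754369735718, 0.18794667720794678), (0.7392165064811707, 0.3542877733707428), 82.60020446777344)
scene red 81 [[0.434, 0.17, 0.147], [0.45, 0.314, 0.171], [0.744, 0.351, 0.274]]
scene orange 116 [[0.435, 0.252, 0.051], [0.445, 0.313, 0.102], [0.768, 0.364, 0.175]]
scene salt 262 [[0.363, -0.486, 0.023], [0.373, -0.471, 0.06], [0.394, -0.451, 0.09]]
side blue 1114 [[0.396, -0.341, 0.006], [0.461, -0.279, 0.01], [0.526, -0.208, 0.014]]
 circ ((0.461501806974411, -0.27227991819381714), 0.07434147596359253)
side lid 148 [[0.552, -0.012, 0.125], [0.58, 0.011, 0.131], [0.607, 0.043, 0.259]]
 board ((0.5692084431648254, 0.1476431041955948), (0.6596514582633972, 0.3892715573310852), 74.98270416259766)
side red 100 [[0.434, -0.011, 0.106], [0.622, 0.289, 0.162], [0.85, 0.741, 0.315]]
side orange 267 [[0.433, 0.249, 0.052], [0.75, 0.291, 0.113], [0.774, 0.361, 0.179]]
side salt 359 [[0.363, -0.486, 0.022], [0.38, -0.477, 0.058], [0.399, -0.457, 0.089]]
```

```bash
python3 - <<'E'
from h import *
for n in ("scene","side"):
    d=np.load(n+".npz"); W=d["W"]; im=d["im"]
    x,y,z=W[...,0],W[...,1],W[...,2]
    reg=(x>.52)&(x<.70)&(y>.17)&(y<.42)&(z<.24)
    for lo,hi in [(.02,.06),(.06,.10),(.10,.14),(.14,.16),(.16,.195),(.195,.24)]:
        m=reg&(z>lo)&(z<hi); p=W[m]
        if len(p)>3: print(n,lo,len(p),np.percentile(p[:,:2],[3,50,97],axis=0).round(3).tolist(), im[m].mean(0).astype(int))
    m=reg&(z>.07)&(z<.075) 
im,W,s=grab("wrist"); np.savez("w0.npz",im=im,W=W)
cv2.imwrite("pics/w0.png",cv2.resize(im[...,::-1],(768,576)))
E
```

```text
scene 0.02 214 [[0.563, 0.172], [0.588, 0.288], [0.697, 0.4]] [106  89  58]
scene 0.06 136 [[0.569, 0.269], [0.597, 0.312], [0.626, 0.352]] [130 114  86]
scene 0.1 104 [[0.576, 0.273], [0.597, 0.304], [0.62, 0.344]] [89 91 87]
scene 0.14 42 [[0.576, 0.282], [0.594, 0.313], [0.615, 0.339]] [105  93  80]
scene 0.16 86 [[0.571, 0.276], [0.596, 0.311], [0.621, 0.344]] [115  69  58]
scene 0.195 31 [[0.583, 0.275], [0.595, 0.306], [0.608, 0.317]] [57 48 45]
side 0.02 196 [[0.561, 0.172], [0.591, 0.289], [0.697, 0.412]] [148 130  78]
side 0.06 135 [[0.568, 0.269], [0.59, 0.306], [0.62, 0.351]] [147 136 106]
side 0.1 55 [[0.573, 0.271], [0.606, 0.293], [0.62, 0.334]] [147 150 144]
side 0.14 15 [[0.585, 0.284], [0.592, 0.325], [0.619, 0.342]] [115 108 103]
side 0.16 15 [[0.586, 0.288], [0.592, 0.315], [0.599, 0.347]] [100  77  74]
side 0.195 9 [[0.584, 0.301], [0.59, 0.308], [0.597, 0.316]] [120 115 102]
```

View pics/w0.png

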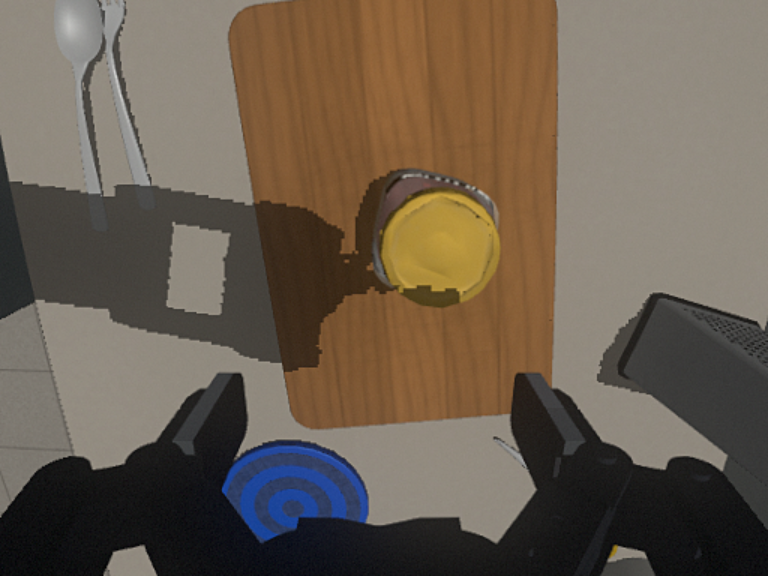

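The wrist view shows the jar lid at (440,250), with the far flat visible from (400,175) to (492,205), so the jar is yawed slightly. The trivet is at (295,505) and the grater at the right.

```bash
python3 - <<'E'
from h import *
from scipy.optimize import least_squares
pts=[]
for n in ("scene","side","w0"):
    d=np.load(n+".npz"); W=d["W"].reshape(-1,3)
    x,y,z=W.T; rr=np.hypot(x-.58,y-.013)
    p=W[(z>.033)&(z<.095)&(rr<.055)]; pts.append(p); print(n,len(p),p.mean(0).round(3))
    l=W[(z>.118)&(z<.14)&(rr<.045)]; print(" lid",np.median(l,0).round(4),[((np.percentile(l[:,i],2)+np.percentile(l[:,i],98))/2).round(4) for i in (0,1)],np.percentile(l[:,2],98))
P=np.vstack(pts)[:,:2]
# rounded square SDF: half 0.034, corner radius from 39mm flats
r=.0145;h=.034-r
def f(v,P=P):
    c,s=np.cos(v[2]),np.sin(v[2]); q=np.abs((P-v[:2])@np.array([[c,-s],[s,c]]))-h
    return np.hypot(*np.maximum(q,0).T)+np.minimum(q.max(1),0)-r
for a0 in (-30,-10,10,30):
    o=least_squares(f,[.58,.013,np.radians(a0)],loss="soft_l1",f_scale=.001); print(o.x[:2].round(4),np.degrees(o.x[2]).round(1),o.cost)
for Q in pts:
    o=least_squares(f,o.x,loss="soft_l1",f_scale=.001,kwargs={"P":Q[:,:2]}); print(o.x[:2].round(4),np.degrees(o.x[2]).round(1),o.cost)
print(np.array(optics.get_image("wrist")["hand_eye"]).round(3))
E
```

```text
scene 246 [ 0.568 -0.003  0.065]
 lid [0.5801 0.0147 0.1309] [np.float64(0.5824), np.float64(0.0176)] 0.13561075641352752
side 273 [ 0.572 -0.01   0.065]
 lid [0.5795 0.0125 0.1313] [np.float64(0.581), np.float64(0.018)] 0.1349788254897734
w0 358 [0.57  0.046 0.073]
 lid [0.5817 0.0209 0.1303] [np.float64(0.582), np.float64(0.0198)] 0.13199445548715577
[0.5834 0.0189] -12.5 0.0008768846093967165
[0.5834 0.0189] -12.5 0.0008768846099582131
[0.5834 0.0189] -12.5 0.000876884609504302
[0.5834 0.0189] 77.5 0.0008768846093833351
[0.5849 0.0198] 78.6 0.0002784473775679869
[0.5817 0.0203] 75.7 0.00033490920877355166
[0.5829 0.0182] 77.5 0.0001006459711077425
[[ 0.    -0.95  -0.312  0.078]
 [ 1.     0.     0.    -0.   ]
 [-0.    -0.312  0.95  -0.139]
 [ 0.     0.     0.     1.   ]]
```

Emit:
send_rows([
  [[0,0,-0.05,0,0,0,1],[0,0,-0.05,0,0,0,1],[0.05,0.01,-0.01,0,0,0,1],[0.05,0.01,0,0,0,0,1],[0.05,0.01,0,0,0,0,1],[0.05,0.01,0,0,0,0,1],[0.05,0.01,0,0,0,0,1],[0.04,0,0,0,0,0,1],[0,0,0,0,0,0,1],[0,0,0,0,0,0,1]],
])

```text
time_s: 1.45
position: [0.6, 0.2895, 0.3444]
tool_rot: [[0.0, 1.0, -0.0], [1.0, -0.0, -0.0], [-0.0, -0.0, -1.0]]
ft_force: [-0.3, -0.2, -0.0]
grip_width: 0.0853
gripper_force: 0.0
```

```bash
python3 - <<'E'
from h import *
im,W,s=grab("wrist"); np.savez("w1.npz",im=im,W=W)
print(s["time_s"],s["position"],s["q"])
cv2.imwrite("pics/w1.png",cv2.resize(im[...,::-1],(768,576)))
E
```

```text
1.45 [0.60001803 0.28951711 0.34439168] [ 1.56057699e+01  3.27677099e+01  3.82262470e+01 -1.68661054e-02
  1.09036027e+02  1.56131422e+01]
```

View pics/w1.png

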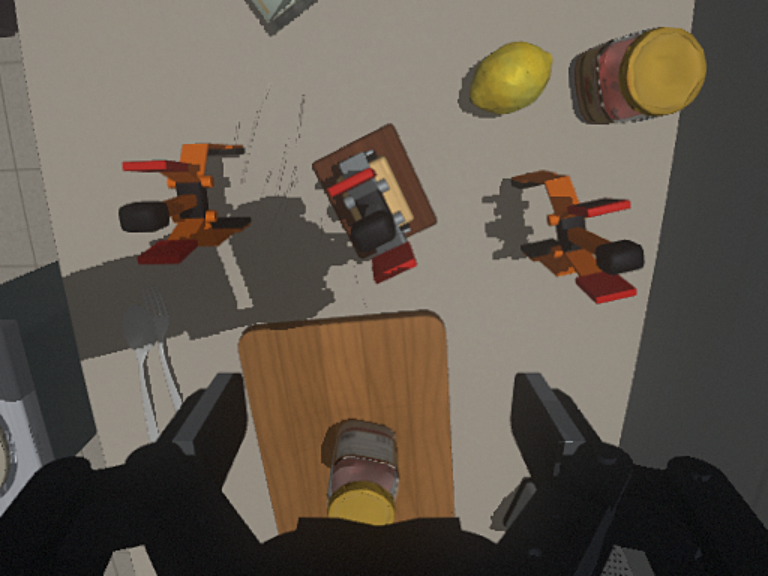

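The wrist view shows the tongs at (372,225), their red paddles at (352,180) and (395,262) and the knob at (373,230). They are yawed about +27°. The look-alikes stand about 130 mm off to either side.

```bash
python3 - <<'E'
from h import *
R=[]
d=np.load("w1.npz"); W=d["W"]; im=d["im"]; hsv=cv2.cvtColor(im,cv2.COLOR_RGB2HSV)
H,S,V=[hsv[...,i].astype(int) for i in range(3)]; x,y,z=W[...,0],W[...,1],W[...,2]
reg=(abs(x-.6)<.08)&(abs(y-.31)<.08)
def rect(nm,m):
    p=W[m&reg]; r=cv2.minAreaRect(p[:,:2].astype(np.float32)); print(nm,len(p),np.round(r[0],4),np.round(r[1],4),round(r[2],1),np.percentile(p[:,2],[5,50,95]).round(3))
    return p
m=reg&(z>.008)&(z<.02); 
k=cv2.morphologyEx((m).astype(np.uint8),cv2.MORPH_OPEN,np.ones((2,2)))>0
rect("base",k)
rect("blocktop",(z>.058)&(z<.066)&(H>10)&(H<25)&(S>60))
red=((H<5)|(H>174))&(S>150)&(z>.13)&(z<.21)
p=rect("red",red)
n,l=cv2.connectedComponents((red&reg).astype(np.uint8))
for i in range(1,n):
    if (l==i).sum()>20: rect(f"red{i}",l==i)
rect("knobtop",(z>.207)&(z<.222))
q=W[reg&(z>.195)&(z<.23)]; print(np.percentile(q,[2,50,98],axis=0).round(4))
E
```

```text
base 1959 [0.5992 0.3084] [0.091  0.1123] 26.0 [0.01  0.014 0.016]
blocktop 503 [0.5971 0.3109] [0.0499 0.0628] 25.9 [0.059 0.062 0.063]
red 613 [0.5963 0.3114] [0.0295 0.0689] 25.8 [0.163 0.192 0.194]
red1 213 [0.5833 0.3384] [0.0295 0.0083] 24.0 [0.181 0.192 0.194]
red2 400 [0.6098 0.2845] [0.0286 0.0087] 26.1 [0.162 0.184 0.193]
knobtop 535 [0.5968 0.3113] [0.0259 0.0183] 26.2 [0.209 0.212 0.214]
[[0.5845 0.3019 0.1987]
 [0.597  0.313  0.2119]
 [0.6086 0.3228 0.2138]]
```

Tongs: (0.597, 0.311), yaw +26°, with the stand, block, paddles and knob all agreeing. Next I turn the tool +64° and centre over them.

Emit:
send_rows([
  [[0,0,0,0,0,0.18,1],[0,0,0,0,0,0.18,1],[0,0,0,0,0,0.18,1],[0,0,0,0,0,0.18,1],[0,0,0,0,0,0.18,1],[0,0,0,0,0,0.18,1],[0,0,0,0,0,0.037,1],[0.007,-0.021,0.03,0,0,0,1],[0,0,0.03,0,0,0,1],[0,0,0,0,0,0,1],[0,0,0,0,0,0,1]],
])

```text
time_s: 2.88
position: [0.5975, 0.3115, 0.2863]
tool_rot: [[0.899, 0.439, 0.002], [0.439, -0.899, 0.001], [0.002, 0.0, -1.0]]
ft_force: [0.6, 0.2, 1.3]
grip_width: 0.0854
gripper_force: 0.0
```

```bash
python3 - <<'E'
from h import *
im,W,s=grab("wrist"); print(s["position"],s["q"].round(1)); R=s["tool_rot"]; print(np.degrees(np.arctan2(R[1,1],R[0,1])))
hsv=cv2.cvtColor(im,cv2.COLOR_RGB2HSV); H,S,V=[hsv[...,i].astype(int) for i in range(3)]; x,y,z=W[...,0],W[...,1],W[...,2]
reg=(abs(x-.6)<.08)&(abs(y-.31)<.08)
for nm,m in (("red",((H<5)|(H>174))&(S>150)&(z>.13)&(z<.21)),("knob",(z>.207)&(z<.222)&reg)):
    p=W[m&reg]; print(nm,len(p),cv2.minAreaRect(p[:,:2].astype(np.float32)) if len(p)>5 else 0)
E
```

```text
[0.59754571 0.31150211 0.28634204] [ 17.5  33.8  45.4  -0.  100.6  81.5]
-63.97696961627425
red 1035 ((0.5969563126564026, 0.3112383186817169), (0.02990913763642311, 0.06944067031145096), 25.918975830078125)
knob 752 ((0.5970815420150757, 0.31122785806655884), (0.0253160260617733, 0.01783592626452446), 26.555654525756836)
```

Emit:
send_rows([
  [[0,0,0.035,0,0,0,1],[0,0,0.035,0,0,0,1],[0,0,0.024,0,0,0,1],[0,0,0.01,0,0,0,1],[0,0,0,0,0,0,1],[0,0,0,0,0,0,-1],[0,0,0,0,0,0,-1],[0,0,0,0,0,0,-1],[0,0,0,0,0,0,-1],[0,0,0,0,0,0,-1],[0,0,0,0,0,0,-1],[0,0,0,0,0,0,-1]],
], squeeze=50)

```text
time_s: 4.42
position: [0.5983, 0.3145, 0.1874]
tool_rot: [[0.898, 0.44, 0.011], [0.44, -0.898, 0.007], [0.013, -0.002, -1.0]]
ft_force: [-4.4, 6.1, 24.8]
grip_width: 0.0379
gripper_force: 50.0
```

```bash
python3 - <<'E'
from h import *
im,W,s=grab("wrist"); print(s["position"],s["grip_width"],s["gripper_force"],s["ft_force"])
cv2.imwrite("pics/w2.png",cv2.resize(im[...,::-1],(640,480)))
E
```

```text
[0.59828609 0.31452312 0.18741765] 0.03785858112596683 49.97057300526649 [-4.44175085  6.10641225 24.80989648]
```

View pics/w2.png

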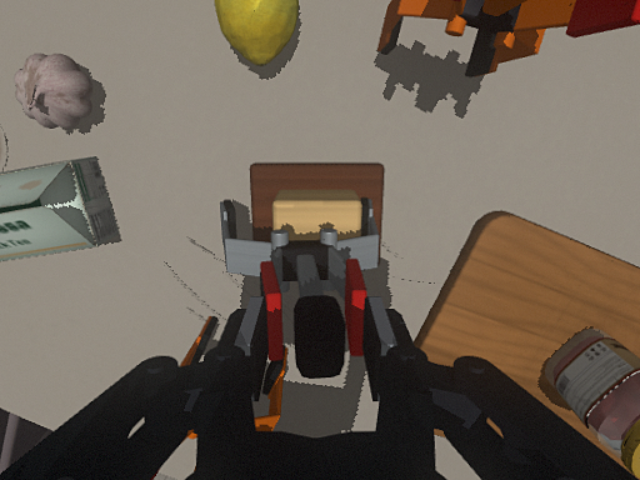

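The wrist view shows the handles squeezed between the fingers (knob at (318,335), paddles at (272,310) and (355,307)), with the jaws open off the block on both sides. I'll lift straight up.

Emit:
send_rows([
  [[0,0,-0.01,0,0,0,-1],[0,0,-0.015,0,0,0,-1],[0,0,-0.02,0,0,0,-1],[0,0,-0.025,0,0,0,-1],[0,0,-0.03,0,0,0,-1],[0,0,-0.03,0,0,0,-1],[0,0,-0.02,0,0,0,-1],[0,0,0,0,0,0,-1],[0,0,0,0,0,0,-1]],
])

```text
time_s: 5.6
position: [0.5969, 0.3118, 0.3294]
tool_rot: [[0.899, 0.438, -0.002], [0.438, -0.899, -0.001], [-0.002, -0.0, -1.0]]
ft_force: [-0.2, -0.4, -2.8]
grip_width: 0.0373
gripper_force: 50.7
```

```bash
python3 - <<'E'
from h import *
s0=None
R=[]
for n in ("wrist","scene"):
    im,W,s=grab(n); R.append(cv2.resize(im[...,::-1],(512,384)) if n=="wrist" else cv2.resize(im[80:240,140:300,::-1],(384,384)))
    x,y,z=W[...,0],W[...,1],W[...,2]
    np.savez("l_"+n+".npz",im=im,W=W)
    hsv=cv2.cvtColor(im,cv2.COLOR_RGB2HSV); H,S,V=[hsv[...,i].astype(int) for i in range(3)]
    reg=(np.hypot(x-.597,y-.311)<.08)
    p=W[reg&((H<5)|(H>174))&(S>150)&(z>.2)]
    if len(p)>9: print("red",len(p),np.percentile(p[:,2],[2,50,98]),cv2.minAreaRect(p[:,:2].astype(np.float32)))
    p=W[reg&(z>.1)]; print(np.percentile(p[:,2],[.5,1,2,5]))
print(s["position"],s["grip_width"],s["gripper_force"],s["ft_force"])
cv2.imwrite("pics/w3.png",np.hstack(R)[:, :800+96][:,:])
cv2.imwrite("pics/w3.png",cv2.resize(np.hstack(R),(798,342)))
E
```

```text
red 1840 [0.3016202  0.33313379 0.33685448] ((0.5933853387832642, 0.3168114423751831), (0.030160488560795784, 0.09103041887283325), 26.03179931640625)
[0.18983545 0.19724049 0.24534314 0.25681844]
red 51 [0.30064418 0.32349052 0.3774003 ] ((0.5894447565078735, 0.31560325622558594), (0.02890012040734291, 0.07118161022663116), 20.213476181030273)
[0.1653679  0.17120958 0.17883971 0.20548662]
[0.59692217 0.31177613 0.32925353] 0.03722134324707934 50.70614545606077 [ 0.05848931  0.71777377 -2.11651088]
```

View pics/w3.png

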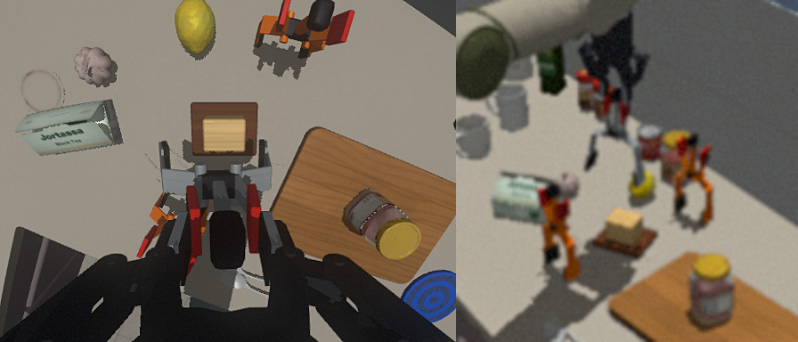

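```bash
python3 - <<'E'
from h import *
d=np.load("l_wrist.npz"); W=d["W"]; im=d["im"]
V=im.max(2).astype(int); x,y,z=W[...,0],W[...,1],W[...,2]
print(np.histogram(z[(np.hypot(x-.597,y-.311)<.02)],bins=np.arange(.30,.39,.005)))
m=(np.hypot(x-.597,y-.312)<.022)&(z>.345)&(z<.368)&(V<70)
p=W[m]; print(len(p),np.percentile(p[:,2],[5,50,95]),cv2.minAreaRect(p[:,:2].astype(np.float32)))
t=p[p[:,2]>np.percentile(p[:,2],95)-.005]; c,*_=np.linalg.lstsq(np.c_[t[:,:2]-[.597,.312],np.ones(len(t))],t[:,2],rcond=None); print("plane",c, cv2.minAreaRect(t[:,:2].astype(np.float32)))
# jaws: lateral positions in tongs frame
c,s=np.cos(np.radians(26)),np.sin(np.radians(26))
X=c*(x-.597)+s*(y-.312);Y=-s*(x-.597)+c*(y-.312)
j=(abs(X)<.03)&(abs(Y)<.08)&(z>.15)&(z<.25)
for lo in np.arange(.16,.26,.02):
    k=j&(z>lo)&(z<lo+.02); 
    if k.sum()>5: print(lo.round(2),k.sum(),np.percentile(Y[k&(Y>0)],[2,98]) if (k&(Y>0)).any() else 0,np.percentile(Y[k&(Y<0)],[2,98]) if (k&(Y<0)).any() else 0)
E
```

```text
(array([  82,   91,   95,   74,   39,   38,  545,  699,  272,  519, 1667,
        115,  200,   67,    3,    0,    0,    0]), array([0.3  , 0.305, 0.31 , 0.315, 0.32 , 0.325, 0.33 , 0.335, 0.34 ,
       0.345, 0.35 , 0.355, 0.36 , 0.365, 0.37 , 0.375, 0.38 , 0.385,
       0.39 ]))
3073 [0.3469577  0.35226208 0.36505329] ((0.5966355800628662, 0.3107834756374359), (0.025693265721201897, 0.04220300540328026), 29.876514434814453)
plane [-0.0241019  -0.00485979  0.36414881] ((0.5979986786842346, 0.3115154802799225), (0.022928409278392792, 0.04207521677017212), 30.736236572265625)
0.16 82 [0.0609523  0.07156841] [-0.04859748 -0.03951182]
0.18 435 [0.05454769 0.06696709] [-0.0456783  -0.03757632]
0.2 88 [0.05640724 0.06233066] [-0.04518501 -0.04145766]
0.22 72 [0.05102034 0.05839088] [-0.04365902 -0.03952831]
0.24 524 [0.04548795 0.05291726] [-0.04227976 -0.0276883 ]
```

```bash
python3 - <<'E'
from h import *
c,s=np.cos(np.radians(26)),np.sin(np.radians(26))
im,W,_=grab("side"); np.savez("l_side.npz",im=im,W=W)
for n in ("wrist","scene","side"):
    d=np.load(f"l_{n}.npz"); W=d["W"]; im=d["im"]; x,y,z=W[...,0],W[...,1],W[...,2]
    hsv=cv2.cvtColor(im,cv2.COLOR_RGB2HSV); H,S,V=[hsv[...,i].astype(int) for i in range(3)]
    X=c*(x-.597)+s*(y-.312);Y=-s*(x-.597)+c*(y-.312)
    red=((H<6)|(H>172))&(S>130)
    for sg in (1,-1):
        b=(abs(X)<.035)&(sg*Y>0)&(abs(Y)<.09)
        k=b&red&(z>.27)&(z<.36)
        if k.sum()>5: print(n,sg,"red",k.sum(),"z",np.percentile(z[k],[3,50,97]).round(4),"Y",np.percentile(Y[k],[3,50,97]).round(4))
        for lo in (.15,.165,.18,.195,.21,.225,.24,.255):
            k=b&(z>=lo)&(z<lo+.015)
            if k.sum()>3: print(n,sg,lo,k.sum(),"Y",np.percentile(Y[k],[5,50,95]).round(4),"X",np.percentile(X[k],[5,50,95]).round(3))
d=np.load("l_wrist.npz"); W=d["W"]; x,y,z=W[...,0],W[...,1],W[...,2]
X=c*(x-.597)+s*(y-.312);Y=-s*(x-.597)+c*(y-.312)
k=(abs(X)<.016)&(abs(Y)<.016)&(z>.347)&(z<.357)
A=np.c_[X[k],Y[k],np.ones(k.sum())]; b=z[k]
for _ in range(6):
    w=abs(A@np.linalg.lstsq(A,b,rcond=None)[0]-b)<.0015; A,b=A[w],b[w]
print("knob",len(b),np.linalg.lstsq(A,b,rcond=None)[0],A.min(0),A.max(0))
E
```

```text
wrist 1 red 923 z [0.3061 0.3353 0.3369] Y [0.0116 0.0151 0.0207]
wrist 1 0.165 44 Y [0.0614 0.0683 0.0715] X [-0.016  0.013  0.014]
wrist 1 0.18 42 Y [0.0577 0.0626 0.0675] X [0.007 0.014 0.015]
wrist 1 0.195 204 Y [0.0547 0.0578 0.0616] X [-0.007  0.006  0.014]
wrist 1 0.21 25 Y [0.0552 0.0577 0.0597] X [-0.006  0.007  0.008]
wrist 1 0.225 25 Y [0.0514 0.0538 0.0563] X [0.001 0.008 0.008]
wrist 1 0.24 566 Y [0.0351 0.0435 0.0508] X [-0.012 -0.001  0.008]
wrist 1 0.255 1189 Y [0.0033 0.0158 0.0344] X [-0.013  0.003  0.014]
wrist -1 red 988 z [0.3005 0.3323 0.3346] Y [-0.0209 -0.0176 -0.0158]
wrist -1 0.15 13 Y [-0.049  -0.0455 -0.0413] X [0.013 0.014 0.014]
wrist -1 0.165 29 Y [-0.048  -0.0434 -0.0399] X [0.013 0.014 0.014]
wrist -1 0.18 204 Y [-0.0449 -0.0408 -0.0378] X [-0.008  0.005  0.014]
wrist -1 0.195 45 Y [-0.0451 -0.0432 -0.042 ] X [-0.002  0.007  0.012]
wrist -1 0.21 26 Y [-0.0439 -0.0421 -0.0406] X [0.003 0.008 0.008]
wrist -1 0.225 24 Y [-0.0428 -0.0412 -0.0396] X [0.007 0.008 0.008]
wrist -1 0.24 667 Y [-0.0413 -0.0322 -0.02  ] X [-0.011  0.     0.008]
wrist -1 0.255 73
[... 1782 characters left out ...]
0.0225 -0.0179 -0.0072]
side -1 0.15 10 Y [-0.048  -0.0463 -0.0385] X [-0.021 -0.012  0.01 ]
side -1 0.165 26 Y [-0.0484 -0.0447 -0.0403] X [-0.021 -0.007  0.007]
side -1 0.18 23 Y [-0.047  -0.0441 -0.0395] X [-0.02  -0.009  0.008]
side -1 0.195 19 Y [-0.0461 -0.042  -0.0384] X [-0.014 -0.004  0.007]
side -1 0.21 16 Y [-0.0463 -0.0424 -0.0376] X [-0.016 -0.005  0.009]
side -1 0.225 14 Y [-0.0442 -0.0401 -0.0351] X [-0.012 -0.001  0.005]
side -1 0.24 27 Y [-0.0409 -0.0294 -0.0156] X [-0.014 -0.004  0.008]
side -1 0.255 30 Y [-0.0218 -0.0106 -0.004 ] X [-0.019 -0.005  0.013]
knob 1346 [-0.057735    0.04104346  0.35198176] [-0.01249635 -0.01155995  1.        ] [0.01159561 0.00499592 1.        ]
```

The tongs are held open but rolled about 0.07 rad between the pads, so the jaws' midpoint sits about 10 mm off the grip axis. I'll carry them above the jar, yaw them to its flats, and take the roll out with the tool.

Emit:
send_rows([
  [[0,0,-0.005,0,0,0.168,-1],[0,0,-0.005,0,0,0.168,-1],[0,0,-0.005,0,0,0.168,-1],[0,0,-0.005,0,0,0.168,-1],[0.006,0.034,0,0,0,0,-1],[0.01,0.055,0,0,0,0,-1],[0.01,0.06,0,0,0,0,-1],[0.01,0.06,0,0,0,0,-1],[0.009,0.05,0,0,0,0,-1],[0.005,0.03,0,0,0,0,-1],[0,0,0,-0.075,0,0,-1],[0,0,0,0,0,0,-1]],
])

```text
time_s: 7.25
position: [0.5833, 0.0194, 0.3501]
tool_rot: [[0.976, -0.215, -0.017], [-0.216, -0.974, -0.072], [-0.001, 0.074, -0.997]]
ft_force: [-0.6, 0.2, -1.4]
grip_width: 0.0378
gripper_force: 50.8
```

```bash
cat > jaw.py <<'E'
from h import *
import sys
a=np.radians(-12.5); c,s=np.cos(a),np.sin(a); cx,cy=.5825,.0190
for n in ("wrist","scene","side"):
    im,W,st=grab(n); np.savez(f"m_{n}.npz",im=im,W=W); x,y,z=W[...,0],W[...,1],W[...,2]
    hsv=cv2.cvtColor(im,cv2.COLOR_RGB2HSV); H,S,V=[hsv[...,i].astype(int) for i in range(3)]
    X=c*(x-cx)+s*(y-cy);Y=-s*(x-cx)+c*(y-cy)
    if n=="wrist":
        T=st["position"]; zt=T[2]; print("TCP",T,"in jar frame",c*(T[0]-cx)+s*(T[1]-cy),-s*(T[0]-cx)+c*(T[1]-cy),st["grip_width"],st["ft_force"]); print(st["tool_rot"].round(3).tolist())
    red=((H<6)|(H>172))&(S>130)
    for sg in (1,-1):
        b=(abs(X)<.035)&(sg*Y>0)&(abs(Y)<.09)
        k=b&red&(z>zt-.05)&(z<zt+.02)
        if k.sum()>9: print(n,sg,"red",k.sum(),"z",np.percentile(z[k],[3,50,97]).round(4),"Y",np.percentile(Y[k],[3,50,97]).round(4),"X",np.percentile(X[k],[3,97]).round(4))
        for h in (-.18,-.165,-.15,-.135,-.12,-.105):
            lo=zt+h; k=b&(z>=lo)&(z<lo+.015)&(abs(Y)>.038)
            if k.sum()>3: print(n,sg,h,k.sum(),"Y",np.percentile(Y[k],[5,50,95]).round(4),"X",np.percentile(X[k],[5,95]).round(3))
E
python3 jaw.py
```

```text
TCP [0.5832827  0.01942837 0.35013575] in jar frame 0.0006714319738269539 0.0005876228672495353 0.03782057337652274 [-0.58753822  0.24795208 -1.40912807]
[[0.976, -0.215, -0.017], [-0.216, -0.974, -0.072], [-0.001, 0.074, -0.997]]
wrist 1 red 885 z [0.3242 0.3548 0.3563] Y [0.0128 0.0159 0.0199] X [-0.012   0.0154]
wrist 1 -0.18 6 Y [0.0549 0.0572 0.0597] X [0.011 0.016]
wrist 1 -0.165 48 Y [0.0499 0.0558 0.0596] X [-0.013  0.017]
wrist 1 -0.15 187 Y [0.0452 0.0481 0.0547] X [-0.005  0.017]
wrist 1 -0.135 52 Y [0.0491 0.051  0.0532] X [0.003 0.016]
wrist 1 -0.12 25 Y [0.0471 0.0497 0.0514] X [-0.002  0.01 ]
wrist 1 -0.105 27 Y [0.0442 0.0465 0.0481] X [0.003 0.01 ]
wrist -1 red 984 z [0.3214 0.3542 0.3562] Y [-0.0214 -0.0175 -0.0151] X [-0.0124  0.0154]
wrist -1 -0.18 7 Y [-0.0611 -0.0584 -0.0555] X [0.015 0.017]
wrist -1 -0.165 28 Y [-0.0598 -0.055  -0.0515] X [0.015 0.017]
wrist -1 -0.15 184 Y [-0.0542 -0.0502 -0.0474] X [-0.006  0.017]
wrist -1 -0.135 61 Y [-0.0548 -0.0526 -0.0509] X [-0.002  0.016]
wrist -1 -0.12 28 Y [-0.0528 -0.0506 -0.049 ] X [0.002 0.01 ]
wrist -1 -0.105 28 Y
[... 1048 characters left out ...]
side 1 -0.18 5 Y [0.0516 0.0547 0.0571] X [-0.017 -0.003]
side 1 -0.165 17 Y [0.0479 0.053  0.058 ] X [-0.021 -0.002]
side 1 -0.15 17 Y [0.0447 0.0475 0.0545] X [-0.018 -0.003]
side 1 -0.135 16 Y [0.0439 0.052  0.056 ] X [-0.017 -0.003]
side 1 -0.12 6 Y [0.046  0.0511 0.0558] X [-0.01  -0.006]
side -1 red 73 z [0.3209 0.3356 0.3524] Y [-0.0247 -0.0208 -0.0153] X [-0.0134  0.0135]
side -1 -0.165 46 Y [-0.0624 -0.057  -0.0513] X [-0.02   0.013]
side -1 -0.15 45 Y [-0.0595 -0.0542 -0.0499] X [-0.02   0.013]
side -1 -0.135 34 Y [-0.0568 -0.0533 -0.0493] X [-0.017  0.011]
side -1 -0.12 27 Y [-0.053  -0.0504 -0.0462] X [-0.01   0.007]
side -1 -0.105 24 Y [-0.0517 -0.0476 -0.0444] X [-0.009  0.007]
```

The tongs are now upright and centred over the jar within about 1 mm, yawed to its flats. Next I lower them 120 mm along world vertical.

Emit:
send_rows([
  [[0,-0.0015,0.015,0,0,0,-1],[0,-0.0018,0.02,0,0,0,-1],[0,-0.0018,0.02,0,0,0,-1],[0,-0.0016,0.02,0,0,0,-1],[0,-0.0015,0.02,0,0,0,-1],[0,-0.0012,0.015,0,0,0,-1],[0,-0.0006,0.01,0,0,0,-1],[0,0,0,0,0,0,-1],[0,0,0,0,0,0,-1]],
])

```text
time_s: 8.52
position: [0.5838, 0.0199, 0.2309]
tool_rot: [[0.976, -0.216, -0.015], [-0.217, -0.974, -0.073], [0.001, 0.075, -0.997]]
ft_force: [-0.3, 1.0, -1.1]
grip_width: 0.0374
gripper_force: 50.7
```

```bash
python3 jaw.py | grep -E "TCP|red|-0.1[568]"; python3 - <<'E'
import numpy as np,cv2
a=np.load("m_wrist.npz")["im"][...,::-1]; b=np.load("m_side.npz")["im"][110:270,180:340,::-1]
cv2.imwrite("pics/w4.png",cv2.resize(np.hstack([a,cv2.resize(b,(384,384))]),(798,342)))
E
```

```text
TCP [0.58381081 0.01988917 0.23089972] in jar frame 0.0010872916751919265 0.001151803897029018 0.03739719967556655 [-0.29487443  0.9650311  -1.13486613]
wrist 1 red 906 z [0.2055 0.2355 0.2369] Y [0.0133 0.0165 0.0204] X [-0.0118  0.0158]
wrist 1 -0.18 5 Y [0.0528 0.0572 0.06  ] X [0.001 0.017]
wrist 1 -0.165 50 Y [0.0505 0.0568 0.06  ] X [-0.013  0.017]
wrist 1 -0.15 184 Y [0.0455 0.0484 0.0544] X [-0.004  0.018]
wrist -1 red 1003 z [0.2023 0.2349 0.2369] Y [-0.021  -0.0169 -0.0145] X [-0.0119  0.0158]
wrist -1 -0.18 7 Y [-0.0599 -0.0559 -0.0529] X [0.016 0.017]
wrist -1 -0.165 28 Y [-0.0594 -0.0551 -0.051 ] X [0.016 0.017]
wrist -1 -0.15 184 Y [-0.0537 -0.0498 -0.0471] X [-0.005  0.017]
scene 1 red 32 z [0.1963 0.2157 0.238 ] Y [0.0022 0.0162 0.0209] X [-0.0124  0.0004]
scene 1 -0.15 5 Y [0.0502 0.052  0.0553] X [-0.018 -0.015]
scene -1 red 36 z [0.2018 0.2156 0.2268] Y [-0.0235 -0.0196 -0.0154] X [-0.0119  0.009 ]
scene -1 -0.18 4 Y [-0.0564 -0.0555 -0.0537] X [-0.012  0.015]
scene -1 -0.165 32 Y [-0.0612 -0.0561 -0.0521] X [-0.016  0.017]
scene -1 -0.15 31 Y [-0.0578 -0.0537 -0.0464] X [-0.016  0.017]
side -1 red 55 z [0.2023 0.2164 0.2364] Y [-0.0254 -0.0207 -0.016 ] X [-0.0137  0.0108]
side -1 -0.165 39 Y [-0.0629 -0.0575 -0.0532] X [-0.018  0.014]
side -1 -0.15 40 Y [-0.0607 -0.0545 -0.0504] X [-0.018  0.014]
```

View pics/w4.png

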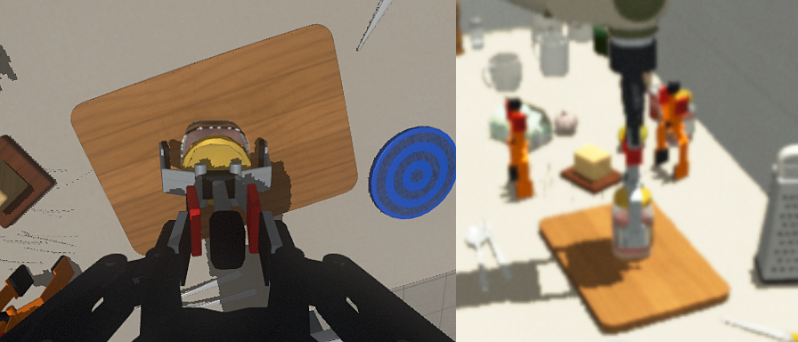

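The view shows both jaws around the jar with gaps on each side: jaws at (165,165) and (262,163), lid at (215,153). I'll open the gripper gradually so that the tongs clamp.

Emit:
send_rows([
  [[0,0,0,0,0,0,0],[0,0,0,0,0,0,0.1],[0,0,0,0,0,0,0.2],[0,0,0,0,0,0,0.3],[0,0,0,0,0,0,0.4],[0,0,0,0,0,0,0.5],[0,0,0,0,0,0,0.7],[0,0,0,0,0,0,1],[0,0,0,0,0,0,1],[0,0,0,0.075,0,0,1],[0,0,0,0,0,0,1],[0,0,0,0,0,0,1]],
])

```text
time_s: 10.18
position: [0.5835, 0.0199, 0.2303]
tool_rot: [[0.976, -0.217, -0.0], [-0.217, -0.976, -0.001], [0.0, 0.001, -1.0]]
ft_force: [0.5, 0.7, -0.8]
grip_width: 0.0853
gripper_force: 0.0
```

```bash
cat > chk.py <<'E'
from h import *
a=np.radians(-12.5); c,s=np.cos(a),np.sin(a); cx,cy=.5825,.0190
im,W,st=grab("wrist"); np.savez("c.npz",im=im,W=W)
print(st["time_s"],st["position"],st["grip_width"],st["gripper_force"],st["ft_force"])
x,y,z=W[...,0],W[...,1],W[...,2]; V=im.max(2)
hsv=cv2.cvtColor(im,cv2.COLOR_RGB2HSV); H,S,_=[hsv[...,i].astype(int) for i in range(3)]
X=c*(x-cx)+s*(y-cy);Y=-s*(x-cx)+c*(y-cy)
red=((H<6)|(H>172))&(S>130)&(abs(X)<.035)&(z>.18)
for sg in (1,-1):
    k=red&(sg*Y>0)&(abs(Y)<.05); print("red",sg,k.sum(),"z",np.percentile(z[k],[3,97]).round(4),"Y",np.percentile(Y[k],[3,97]).round(4),"X",np.percentile(X[k],[3,97]).round(4))
k=(abs(X)<.02)&(abs(Y)<.014)&(V<80)&(z>.235)&(z<.275); zz=np.median(z[k]); m=k&(abs(z-zz)<.004)
print("knob top",zz,m.sum(),"X",np.percentile(X[m],[2,98]),"Y",np.percentile(Y[m],[2,98]))
p=np.c_[X[m],Y[m]].astype(np.float32); print(cv2.minAreaRect(p))
for sg in (1,-1):
  k=(abs(X)<.022)&(sg*Y>.03)&(sg*Y<.07)&(z>.05)&(z<.12); print("jaw",sg,k.sum(),np.percentile(Y[k],[5,50,95]).round(4) if k.any() else "")
E
python3 chk.py
```

```text
10.175 [0.58353203 0.01985414 0.23026388] 0.08527094509351861 0.0 [ 0.54012514  0.71663608 -0.79851697]
red 1 1729 z [0.2057 0.2398] Y [0.0257 0.034 ] X [-0.0124  0.0153]
red -1 1552 z [0.2065 0.2415] Y [-0.0297 -0.0233] X [-0.0121  0.0153]
knob top 0.25839700010479066 2064 X [-0.00991564  0.01326741] Y [-0.00570841  0.01084569]
((0.0012711519375443459, 0.002609807997941971), (0.017948567867279053, 0.02578139305114746), 88.88733673095703)
jaw 1 332 [0.0315 0.0373 0.0401]
jaw -1 350 [-0.0444 -0.0409 -0.032 ]
```

The tongs are clamped: jaw outers at +40 and −44 mm, tongs origin about 38 mm above the jar's base, gripper free. Next I rise, turn 90° and take the knob.

Emit:
send_rows([
  [[0,0,-0.02,0,0,0,1],[0,0,-0.035,0,0,0,1],[0,0,-0.035,0,0,-0.1745,1],[0,0,0,0,0,-0.1745,1],[0,0,0,0,0,-0.1745,1],[0,0,0,0,0,-0.1745,1],[0,0,0,0,0,-0.1745,1],[0,0,0,0,0,-0.1745,1],[0,0,0,0,0,-0.1745,1],[0,0,0,0,0,-0.1745,1],[0,0,0,0,0,-0.175,1],[0,0,0,0,0,0,1]],
])

```text
time_s: 11.72
position: [0.5835, 0.0202, 0.3202]
tool_rot: [[0.217, 0.976, -0.0], [0.976, -0.217, -0.001], [-0.001, -0.0, -1.0]]
ft_force: [0.2, -0.1, 0.5]
grip_width: 0.0853
gripper_force: 0.0
```

```bash
python3 chk.py; python3 -c "
import numpy as np,cv2
cv2.imwrite('pics/w5.png',cv2.resize(np.load('c.npz')['im'][...,::-1],(640,480)))"
```

```text
11.725 [0.58353353 0.0202143  0.32015376] 0.08529010192466678 0.0 [ 0.1764795  -0.07285529  0.54922256]
red 1 346 z [0.2337 0.2406] Y [0.0297 0.0349] X [-0.0136  0.0138]
red -1 681 z [0.2152 0.2417] Y [-0.0293 -0.0233] X [-0.0138  0.0135]
knob top 0.25878519340574785 804 X [-0.01101265  0.01202838] Y [-0.00403462  0.01150409]
((0.00041468068957328796, 0.003712679725140333), (0.024637429043650627, 0.01684744656085968), 0.738431990146637)
jaw 1 237 [0.0309 0.0391 0.0429]
jaw -1 0
```

View pics/w5.png

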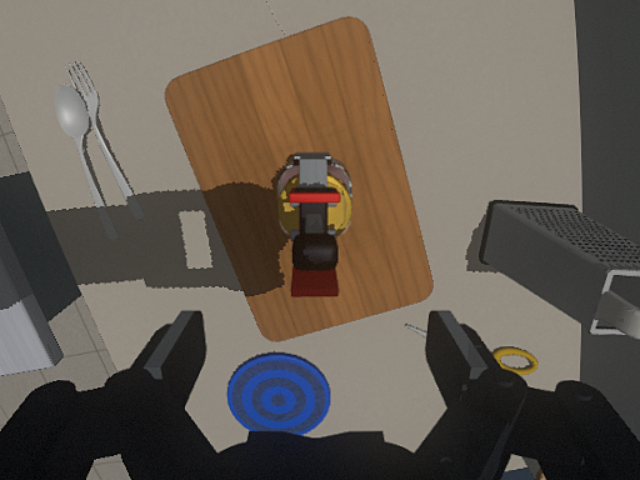

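The tongs are clamped squarely on the jar, with the knob at (316,250) between the open fingers. I'll descend and grip the knob across x.

Emit:
send_rows([
  [[0.002,0,0.02,0,0,0,1],[0,0,0.025,0,0,0,1],[0,0,0.015,0,0,0,1],[0,0,0.005,0,0,0,1],[0,0,0,0,0,0,0.3],[0,0,0,0,0,0,-0.1],[0,0,0,0,0,0,-0.3],[0,0,0,0,0,0,-1],[0,0,0,0,0,0,-1],[0,0,0,0,0,0,-1],[0,0,0,0,0,0,-1]],
], squeeze=60)

```text
time_s: 13.15
position: [0.5841, 0.0218, 0.2558]
tool_rot: [[0.216, 0.976, 0.001], [0.976, -0.216, -0.0], [-0.0, 0.001, -1.0]]
ft_force: [0.1, -0.7, 5.3]
grip_width: 0.0239
gripper_force: 59.3
```

Emit:
send_rows([
  [[0,0,-0.005,0,0,0,-1],[0,0,-0.01,0,0,0,-1],[0,0,-0.015,0,0,0,-1],[0,0,-0.015,0,0,0,-1],[0,0,-0.01,0,0,0,-1],[0,0,-0.005,0,0,0,-1],[0,0,0,0,0,0,-1],[0,0,0,0,0,0,-1],[0,0,0,0,0,0,-1]],
])

```text
time_s: 14.28
position: [0.5839, 0.0219, 0.3148]
tool_rot: [[0.216, 0.976, -0.001], [0.976, -0.216, 0.0], [-0.0, -0.001, -1.0]]
ft_force: [0.3, -0.4, -4.2]
grip_width: 0.0235
gripper_force: 59.4
```

```bash
cat > jl.py <<'E'
from h import *
for n in ("scene","side"):
    im,W,st=grab(n); np.savez(f"j_{n}.npz",im=im,W=W); x,y,z=W[...,0],W[...,1],W[...,2]; T=st["position"]
    hsv=cv2.cvtColor(im,cv2.COLOR_RGB2HSV); H,S,V=[hsv[...,i].astype(int) for i in range(3)]
    near=np.hypot(x-T[0],y-T[1])<.055
    lid=near&(H>20)&(H<33)&(S>130)&(z<T[2]-.06)
    b=near&(z<T[2]-.13)&(z>.03)
    print(n,"lid z",np.percentile(z[lid],[3,50,97]).round(4),"xy",np.percentile(W[lid][:,:2],[3,97],axis=0).mean(0).round(4),"near low z",np.percentile(z[b],[1,3,10]).round(4))
print(st["time_s"],T,st["ft_force"],st["grip_width"],st["gripper_force"])
E
python3 jl.py
```

```text
scene lid z [0.1826 0.1902 0.1939] xy [0.5672 0.0175] near low z [0.083  0.0871 0.0944]
side lid z [0.1842 0.1908 0.1934] xy [0.5785 0.0133] near low z [0.0856 0.0874 0.0952]
14.325 [0.58390315 0.02188243 0.31488746] [-0.50981247 -0.71307519 -4.64182385] 0.023826694856993378 59.38949861396395
```

The jar is lifted: its lid is at z = 0.190, so its base is near 0.080. Now I carry it to the trivet.

Emit:
send_rows([
  [[-0.01,-0.002,0,0,0,0,-1],[-0.02,-0.0035,0,0,0,0,-1],[-0.03,-0.0053,0,0,0,0,-1],[-0.04,-0.007,0,0,0,0,-1],[-0.045,-0.008,0,0,0,0,-1],[-0.045,-0.008,0,0,0,0,-1],[-0.04,-0.007,0,0,0,0,-1],[-0.03,-0.0053,0,0,0,0,-1],[-0.02,-0.0035,0,0,0,0,-1],[-0.015,-0.0027,0,0,0,0,-1],[-0.01,-0.0018,0,0,0,0,-1],[-0.006,-0.001,0,0,0,0,-1]],
])

```text
time_s: 15.88
position: [0.4626, -0.2702, 0.3152]
tool_rot: [[0.216, 0.976, 0.0], [0.976, -0.216, 0.0], [0.0, 0.0, -1.0]]
ft_force: [-0.1, 0.1, -5.2]
grip_width: 0.0236
gripper_force: 59.4
```

Emit:
send_rows([
  [[0,0,0,0,0,0,-1],[0,0,0.01,0,0,0,-1],[0,0,0.015,0,0,0,-1],[0,0,0.015,0,0,0,-1],[0,0,0.01,0,0,0,-1],[0,0,0.005,0,0,0,-1],[0,0,0,0,0,0,-1],[0,0,0,0,0,0,-1]],
])

```text
time_s: 16.88
position: [0.4631, -0.2699, 0.2607]
tool_rot: [[0.216, 0.976, 0.001], [0.976, -0.216, -0.001], [-0.0, 0.001, -1.0]]
ft_force: [-0.2, 0.2, -4.0]
grip_width: 0.0235
gripper_force: 59.4
```

```bash
python3 jl.py; python3 - <<'E'
import numpy as np,cv2
a=[cv2.resize(np.load(f"j_{n}.npz")["im"][r:r+150,c:c+150,::-1],(399,399)) for n,r,c in (("scene",180,210),("side",180,180))]
cv2.imwrite("pics/w6.png",np.hstack(a))
E
```

```text
scene lid z [0.1296 0.1347 0.1391] xy [ 0.4523 -0.2725] near low z [0.0316 0.036  0.0441]
side lid z [0.1289 0.1355 0.1387] xy [ 0.4594 -0.2775] near low z [0.0309 0.0336 0.0407]
16.925 [ 0.46303047 -0.26996478  0.26071527] [-0.22052654 -0.22474439 -4.80857913] 0.024035809635279844 59.3869681113938
```

View pics/w6.png

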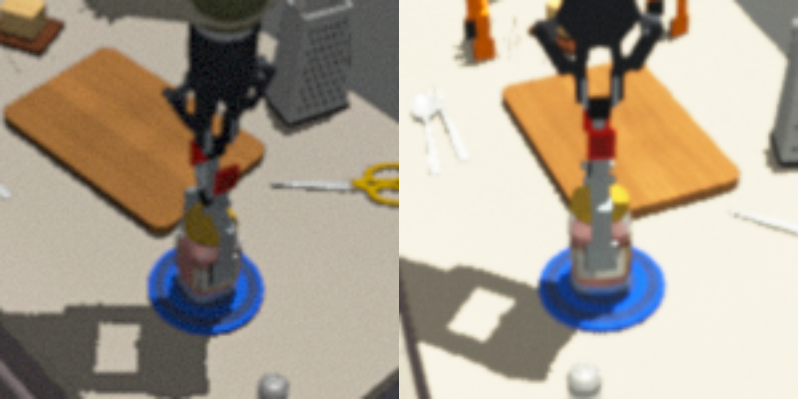

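The jar hangs upright in the tongs above the middle of the trivet (scene crop (207,285), side crop (600,280)), with its base about 15 mm above the surface. I'll lower it slowly.

Emit:
send_rows([
  [[0,0,0.003,0,0,0,-1],[0,0,0.003,0,0,0,-1],[0,0,0.003,0,0,0,-1],[0,0,0.002,0,0,0,-1],[0,0,0.0015,0,0,0,-1],[0,0,0.001,0,0,0,-1],[0,0,0.001,0,0,0,-1],[0,0,0,0,0,0,-1],[0,0,0,0,0,0,-1]],
])

```text
time_s: 18.1
position: [0.4629, -0.2698, 0.2458]
tool_rot: [[0.216, 0.976, 0.0], [0.976, -0.216, -0.0], [-0.0, 0.0, -1.0]]
ft_force: [-0.6, -0.4, -5.2]
grip_width: 0.0237
gripper_force: 59.4
```

Emit:
send_rows([
  [[0,0,0.001,0,0,0,-1],[0,0,0.001,0,0,0,-1],[0,0,0,0,0,0,-1],[0,0,0,0,0,0,-1]],
])

```text
time_s: 18.6
position: [0.4632, -0.27, 0.2447]
tool_rot: [[0.216, 0.976, 0.002], [0.976, -0.216, -0.001], [-0.001, 0.002, -1.0]]
ft_force: [-0.1, 0.5, 5.3]
grip_width: 0.0237
gripper_force: 60.5
```

The wrist force shows contact at about 10 N. I'll release the knob and retreat upward.

Emit:
send_rows([
  [[0,0,0,0,0,0,-0.4],[0,0,0,0,0,0,-0.3],[0,0,0,0,0,0,0],[0,0,0,0,0,0,0.4],[0,0,0,0,0,0,0.8],[0,0,-0.01,0,0,0,0.8],[0,0,-0.03,0,0,0,0.8],[0,0,-0.04,0,0,0,0.8],[0,0,-0.04,0,0,0,0.8],[0,0,0,0,0,0,0.8],[0,0,0,0,0,0,0.8]],
])

```text
time_s: 19.98
position: [0.4628, -0.2697, 0.3633]
tool_rot: [[0.216, 0.976, -0.001], [0.976, -0.216, 0.001], [0.0, -0.001, -1.0]]
ft_force: [-0.7, 0.4, 0.1]
grip_width: 0.0769
gripper_force: 0.0
```

```bash
python3 - <<'E'
from h import *
from scipy.optimize import least_squares
pts=[]
for n in ("scene","side","wrist"):
    im,W,st=grab(n); x,y,z=W[...,0],W[...,1],W[...,2]
    hsv=cv2.cvtColor(im,cv2.COLOR_RGB2HSV); H,S,V=[hsv[...,i].astype(int) for i in range(3)]
    near=np.hypot(x-.462,y+.271)<.06
    lid=near&(H>20)&(H<33)&(S>130)&(z>.10)&(z<.14)
    print(n,"lid z",np.percentile(z[lid],[3,50,97]).round(4),"xy",np.percentile(W[lid][:,:2],[3,97],axis=0).mean(0).round(4))
    k=near&(z>.19)&(z<.26)&(hsv[...,2]<80); 
    if k.any(): print("knob",np.percentile(W[k],[3,50,97],axis=0).round(4).tolist())
    r=near&((H<6)|(H>172))&(S>130)&(z>.17); 
    if r.sum()>9: print("red",cv2.minAreaRect(W[r][:,:2].astype(np.float32)),np.percentile(z[r],97))
print(st["time_s"],st["position"],st["ft_force"])
b=optics.get_image("wrist")["image"]; a=optics.get_image("side")["image"][170:330,180:340]
cv2.imwrite("pics/w7.png",cv2.resize(np.hstack([b,cv2.resize(a,(384,384))])[...,::-1],(798,342)))
E
```

```text
scene lid z [0.1151 0.1192 0.1234] xy [ 0.4582 -0.2719]
knob [[0.448, -0.3007, 0.1944], [0.4582, -0.274, 0.2293], [0.47, -0.2622, 0.2493]]
red ((0.4602123200893402, -0.27115094661712646), (0.0658499225974083, 0.029180750250816345), 79.57257080078125) 0.24877532335100974
side lid z [0.114  0.1199 0.1225] xy [ 0.46   -0.2785]
knob [[0.4497, -0.2802, 0.2282], [0.4602, -0.2761, 0.2409], [0.4691, -0.271, 0.2498]]
red ((0.4822704792022705, -0.2789435386657715), (0.06429819017648697, 0.0707477256655693), 73.92262268066406) 0.48414024998067395
wrist lid z [0.1179 0.1195 0.1213] xy [ 0.4617 -0.2731]
knob [[0.4449, -0.3008, 0.1973], [0.4616, -0.2733, 0.2304], [0.4753, -0.2387, 0.2492]]
red ((0.45810022950172424, -0.2700336277484894), (0.07138913869857788, 0.08553481101989746), 30.849075317382812) 0.2303221744260537
20.075 [ 0.46268469 -0.26969236  0.36275485] [ 0.41365664  0.29477632 -0.10547154]
```

View pics/w7.png

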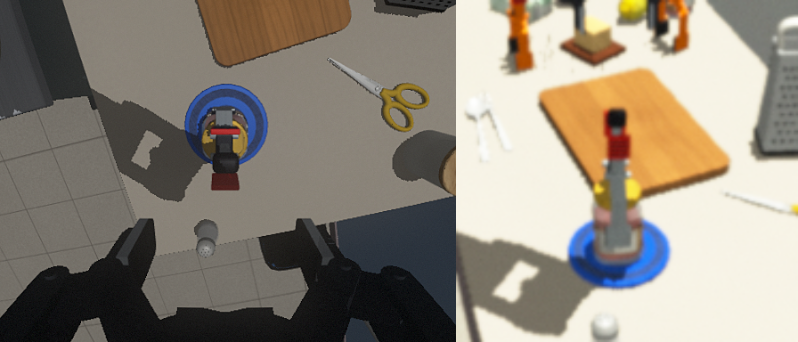

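The jar stands upright in the middle of the trivet, with its lid at z = 0.120 and its centre about (0.462, −0.273). The tongs are still clamped and the gripper is clear of everything, so I'm handing in.

```bash
python3 -c "
from rig import env
print(env.close_job())"
```

```text
the job is handed in; nothing more can be done
None
```

I handed the job in at about 20 s: the jar stands upright within a few mm of the trivet's centre, the tongs are still clamped on two flats and the gripper is clear, but the interface returned no verdict.

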